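# Clamp a board in the turn-over frame and hold it on edge at its balance point

### The arm

A 6-joint arm with a two-finger parallel gripper is mounted at the origin on a cart in front of the work surface, level with it; the furniture and walls round the work are solid. World frame = base frame: x ahead of the robot, y to its left, z up, the work surface at z = 0. Lengths are in m, angles in rad, forces in N, time in s.
With the tool pointing down it reaches from about 0.325 to 0.9 m from the base axis. Payload 6.1 kg.
Tool frame: the origin (TCP) lies at the very end of the fingers, on their centre line; the grasp point (between the pads) lies 19 mm behind it; y points along the fingers, x is the direction in which the jaws open and shut, and the axes are right-handed (so a half turn about y gives the same grasp; the last joint's range is limited). The gripper opens to 85 mm and grips with 20 to 120 N. Pads are 22 mm wide; open, the fingers measure 114 mm over their backs; the gripper's body (76 mm by 85 mm) begins 54 mm behind the grasp point. The pads swing forward as they close: fully open they stand 13 mm farther back than shut.
Start: joints at [1.171, 0.22, 1.526, -0, 1.395, -0.126], TCP at [0.169, 0.602, 0.231] pointing down, gripper open.
Joint ranges: [-2.98, 2.98], [-0.91, 2.08], [0.09, 2.57], [-1.24, 4.39], [0.2, 2.65], [-2.68, 2.68]. Speed limits (rad/s): [2.57, 2.57, 3.01, 3.14, 3.14, 3.14].

### API

Orientations are given as a 3x3 rotation matrix whose columns are the frame's x, y, z axes.
In Python, from plant import arm gives the robot as it stands. Calls block until the motion is done:
- arm.move_to(position, orientation): joint-space move of the TCP to a pose.
- arm.servo_line(position, ori=None, v=0.15, max_force=None): straight line of the TCP; ori=None keeps the orientation; v is the mean speed in m/s. With max_force (N) it stops when the force on the tool has changed by that much, and returns True; else False.
- arm.set_joints(angles): joint-space move.
- arm.let_go() and arm.gripper_close(newtons=None): open the fingers fully, or close them until they stop; newtons is the grip in N (None keeps the last).
- arm.wait(seconds).
- arm.ik(position, orientation): joint angles nearest the present ones, or None.
- arm.camera(name): name is "scene" or "top" or "wrist"; returns a dict with "pixels" (400x640x3 uint8, red, green, blue), "z_map" (400x640 float32, m along the optical axis (not along the pixel's ray), 0 where there is no reading), "mtx" (3x3 intrinsics, pixels), "T" (4x4, takes a point from camera to world coordinates). Camera axes: x right, y down, z forward; pixel columns grow to the right and rows downward; lengths in m; the calibration is good to about 2 mm. The wrist camera is an equidistant fisheye: a pixel r from the principal point sees the ray r / f radians off the axis. A picture is of the moment at which its call begins.
A pose or a line that the arm cannot do raises arm.MotionError and nothing moves.
- arm.close_job(): hands the job in, once; it reports no verdict.
Trained networks look in the newest picture that a camera, given by its name, has taken for a name from the list of things; names that differ only in an ending like _2 or _b are one class to them, and where a whole thing is asked for, a point or a joint stands for the part that bears it (a point fixed in the world has none). Each returns a list of dicts, best first, with "confidence" (0 to 1); they miss things now and then, are a little off and sometimes report something else, mostly with a low value. They report only what shows in the picture. A call takes as long as a camera call.
- arm.boxes_of(query, camera): "rect" ([left, top, right, bottom] in pixels, round what is visible of it).
- arm.masks_of(query, camera): "region" (400x640 bool, what is visible of it) and "rect" ([left, top, right, bottom] in pixels, round what is visible of it).
- arm.tip_of(query, camera): "uv" ([column, row] in pixels: a listed point, or the origin of a listed thing).
Readings, each from a call of its own:
- arm.current_t(): time.
- arm.current_joint_pos(): joint angles.
- arm.current_joint_vel(): joint speeds.
- arm.current_effort(): joint torques, N m.
- arm.current_position(): TCP position.
- arm.current_orientation(): TCP orientation.
- arm.current_contact_force(): force on the tool from outside, world axes, zero at the start.
- arm.current_torque(): the same for the moment, N m.
- arm.current_opening(): finger opening in m.
Only numpy, scipy, OpenCV 4.12 (cv2) and the standard library are available. Lean on these libraries where they do the work, as an engineer would, in place of code of your own. Each camera call takes 0.05 s, during which the arm holds its last target.

### The job

Clamp the black board carrier in the turn-over frame: slide the loose jaw up by its black grip post until the carrier is pinched firmly between both jaws. Then take the frame by its bar handle and swing it up on its hinge to the balance point, upright on edge, where it would fall neither way, so that both faces of the board can be inspected. The job finishes with you still gripping the handle and holding the frame still there; do not let it drop or go over to the far side, and leave the other things on the bench where they are.

Things in the scene. Friction and masses are not known exactly. Their poses are not given: they have to be found in the camera images.
- base: grey base plate, 236x276x12 mm, fixed; origin at the centre of its underside on the bench, z up. The hinge runs along its x axis, 48 mm above the origin, between dark steel hinge blocks at x = -103 and +103 mm. At the start the frame lies flat towards the base's +y (left as the robot sees it) on rubber posts; swung right over it would lie towards -y
- frame (a joint): angle of the swinging frame about its hinge: 0 lying flat towards the base's +y, 1.571 upright on edge, 3.142 flat on the far side. The hinge is free, with no detent or spring: the frame, about 0.6 kg with jaws and carrier, falls back below its balance point and over beyond it. Balance is at 1.571 to within 0.03. Lifting it off its rest takes about 3 N at the handle
- frame_hinge (a point): point on the hinge axis in the middle of the frame; turns with the frame: its x along the hinge, its y from the hinge towards the handle, its z up when the frame lies flat. The aluminium frame is 187 mm wide along x, and its outer cross bar lies at y = 119 to 129 mm
- handle: dark steel D-shaped bar handle fixed to the outer edge of the frame; its round bar, 10 mm thick, runs parallel to the hinge at y = 166 mm, 68 mm of it straight, 37 mm clear of the cross bar. Frame and origin as frame_hinge (origin on the hinge axis, not at the bar)
- handle_mid (a point): middle of the handle's round bar, 166 mm from the hinge axis; 48 mm above the bench when the frame lies flat, 214 mm when it is upright. Its axes as those of frame_hinge. The bar is round and may turn between the fingers while the frame swings
- slide (a joint): travel of the sliding jaw (m) along two steel rods, parallel to the hinge: 0 fully open, grows as the jaw slides towards the frame's -x, towards the fixed jaw; it meets the carrier and pinches it against the fixed jaw at 0.036. Sliding it takes about 4 N; it stays where it is left and keeps its pinch
- fixed_jaw: aluminium U-channel jaw, 92 mm long along y, fixed in the frame on its -x side (towards the robot); origin in the middle of its face, at x = -70, y = 70, z = 0 mm in the frame; its groove takes the 5 mm carrier edge, with end stops
- sliding_jaw: the like U-channel jaw on the frame's +x side, which slides; origin in the middle of the face that meets the carrier, 128 mm from the fixed jaw's face when fully open, 92 mm when it pinches the carrier; lips of both grooves reach 6 mm over the carrier's edge
- grip_post (a point): point on the black round grip post that stands up from the sliding jaw, 14 mm diameter: this point, on its axis, is 78 mm above the bench while the frame lies flat; the post rises 11 mm above it and can be taken down to 13 mm below it; the top of the jaw lies 21.5 mm below it
- carrier: black solder carrier, 92 (x) x 78 (y) x 5 mm with a green circuit board fixed on it (about 12 mm above the carrier), open below, 0.15 kg; lies loose on the two rods between the jaws, 1 to 6 mm from the fixed jaw; origin at the centre of its underside, axes as the frame's
- carrier_mid (a point): centre of the carrier plate; when pinched it lies at x = -24 mm in frame_hinge, y = 67 to 73 mm, z about 0
- hex_keys: set of hex keys in a red holder, 26x85x18 mm, lying to the right; a bystander; origin at the centre of its underside
- flux_bottle: cream bottle with a red pointed cap, 43x42x130 mm, standing behind the frame, to the left; a bystander; origin at the centre of its underside
- tip_cleaner: black round tub of tip-cleaning wire, 72x72x55 mm, standing behind the frame; a bystander; origin at the centre of its underside
- parts_bin: small blue parts bin, 84x58x38 mm, behind the frame; a bystander; origin at the centre of its underside

How it is judged:
On the way, in this order (a step that is already met when the one before it is completed fails the run):
1. the sliding jaw is pushed up until the carrier is pinched between both jaws with more than 2 N, the frame still lying flat (value of joint slide between 0.0345 and 0.0375 m and x of carrier_mid in the frame of frame_hinge between -0.0265 and -0.0215 m and z of carrier_mid in the frame of frame_hinge between -0.003 and 0.003 m and y of carrier_mid in the frame of frame_hinge between 0.064 and 0.076 m and contact force between carrier and sliding_jaw above 2 N and contact force between carrier and fixed_jaw above 2 N and value of joint frame below 0.1 rad), for 0.2 s.
2. the frame, carrier clamped, is held still by its handle at the balance point (value of joint slide between 0.0345 and 0.0375 m and x of carrier_mid in the frame of frame_hinge between -0.0265 and -0.0215 m and z of carrier_mid in the frame of frame_hinge between -0.003 and 0.003 m and y of carrier_mid in the frame of frame_hinge between 0.064 and 0.076 m and value of joint frame between 1.5008 and 1.6408 rad and velocity of joint frame between -0.1 and 0.1 rad/s and contact force between the fingers and handle above 2 N), for 0.5 s.
At the end, for the whole second after the job is handed in: The fingers hold the frame still by its handle (over 2 N, under 0.1 rad/s) within 0.07 rad of upright, its balance point; the sliding jaw is within 1.5 mm of 36 mm and still presses the carrier (over 0.5 N), which sits in both grooves (2.5 mm across, 6 mm along, 3 mm through) (all of step 2 and contact force between carrier and sliding_jaw above 0.5 N); the arm keeps its last pose, push and grip.
It fails at once if the frame went over to the far side (more than 0.4 rad past upright) (value of joint frame above 1.9708 rad).
It fails at once if the frame was dropped or flung (faster than 3 rad/s) (velocity of joint frame above 3 rad/s or velocity of joint frame below -3 rad/s).
It fails at once if another thing on the bench was moved by more than 20 mm (distance of any of hex_keys, flux_bottle, tip_cleaner, parts_bin from where it was at the start of the episode above 0.02 m).
It also fails if it takes over 48 s, if anything falls off the work surface, if the arm or the gripper's body presses on something with over 40 N, if the wrist force passes 120 N, or if a joint passes its speed limit or range.

## Working session

There is one attempt and no reset: what is moved stays moved. The work goes in short steps, each a Python script; the robot and the scene stay as the last script left them, time stands still between calls to the robot, and variables do not carry over. Pictures are saved under pics/ and viewed, and the job is handed in when it is done.

```bash
ls; mkdir -p pics; python3 - <<'E'
from plant import arm
import cv2,numpy as np
for n in ["scene","top"]:
    c=arm.camera(n); cv2.imwrite(f"pics/{n}0.png",c["pixels"][:,:,::-1])
    print(n,c["mtx"].tolist(),c["T"].round(3).tolist())
    for q in ["grip_post","handle_mid","frame_hinge","base","carrier_mid","fixed_jaw","sliding_jaw"]:
        r=arm.tip_of(q,n)[:2]
        for d in r:
            u,v=map(int,np.round(d["uv"])); 
            z=c["z_map"][min(max(v,0),399),min(max(u,0),639)]
            p=c["T"]@np.r_[np.linalg.inv(c["mtx"])@[*d["uv"],1]*z,1]
            print(q,np.round(d["uv"],1),round(d["confidence"],2),p[:3].round(4))
print(arm.current_t(),arm.current_orientation().round(3).tolist())
E
```

```text
pics
scene [[443.2047636629374, 0.0, 322.3251001909539], [0.0, 443.2047636629374, 204.6353116180992], [0.0, 0.0, 1.0]] [[0.669, -0.513, 0.538, -0.127], [-0.743, -0.463, 0.483, -0.695], [0.002, -0.723, -0.691, 1.007], [0.0, 0.0, 0.0, 1.0]]
grip_post [266.6 167. ] 0.52 [0.6301 0.2418 0.048 ]
grip_post [242.1 170.3] 0.52 [0.5589 0.2861 0.0522]
handle_mid [241.1 170.2] 0.43 [0.5564 0.2881 0.0531]
handle_mid [264.9 169.3] 0.37 [0.6205 0.2404 0.0444]
frame_hinge [266.5 193.7] 0.6 [0.5624 0.1738 0.0112]
frame_hinge [268.6 179.7] 0.46 [0.5844 0.1821 0.0538]
base [272.6 207.4] 0.8 [0.5339 0.1146 0.0065]
base [267.1 197.1] 0.5 [0.5264 0.1274 0.0492]
carrier_mid [252.5 186.5] 0.56 [0.5311 0.2028 0.0465]
fixed_jaw [239.4 194.7] 0.47 [0.4731 0.1991 0.0518]
fixed_jaw [265.5 168.2] 0.45 [0.5939 0.2033 0.0853]
sliding_jaw [268.8 179.5] 0.66 [0.5852 0.1819 0.0543]
sliding_jaw [266.3 194.6] 0.34 [0.558  0.1698 0.0125]
top [[422.4883910006013, 0.0, 320.54158147501465], [0.0, 422.4883910006013, 199.77608535033167], [0.0, 0.0, 1.0]] [[-0.019, -0.991, 0.135, 0.436], [-1.0, 0.019, -0.005, -0.042], [0.002, -0.135, -0.991, 1.463], [0.0, 0.0, 0.0, 1.0]]
grip_post [245.1 211.2] 0.67 [0.5906 0.1994 0.0878]
grip_post [427.2 233.2] 0.55 [ 0.5116 -0.4148  0.0022]
handle_mid [216.7 224.2] 0.67 [0.5524 0.2994 0.0559]
frame_hinge [267.5 228.8] 0.82 [0.5345 0.1314 0.0456]
base [266. 227.] 0.61 [0.5425 0.1396 0.0199]
carrier_mid [243.  230.8] 0.58 [0.5296 0.214  0.0428]
carrier_mid [217.1 225.2] 0.32 [0.5495 0.2994 0.0504]
fixed_jaw [245.9 248.3] 0.49 [0.4706 0.2019 0.0548]
sliding_jaw [245.2 214.7] 0.49 [0.5872 0.2126 0.0099]
sliding_jaw [216.8 225.6] 0.43 [0.5476 0.2987 0.0573]
0.8 [[0.27, 0.0, -0.963], [0.963, 0.0, 0.27], [0.0, -1.0, -0.0]]
```

```bash
python3 - <<'E'
import cv2
a=cv2.imread("pics/scene0.png")[120:270,150:390]; cv2.imwrite("pics/s1.png",cv2.resize(a,None,fx=3.3,fy=3.3,interpolation=cv2.INTER_CUBIC))
a=cv2.imread("pics/top0.png")[160:300,170:350]; cv2.imwrite("pics/t1.png",cv2.resize(a,None,fx=4,fy=4,interpolation=cv2.INTER_CUBIC))
E
```

```text
(no output)
```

View pics/s1.png

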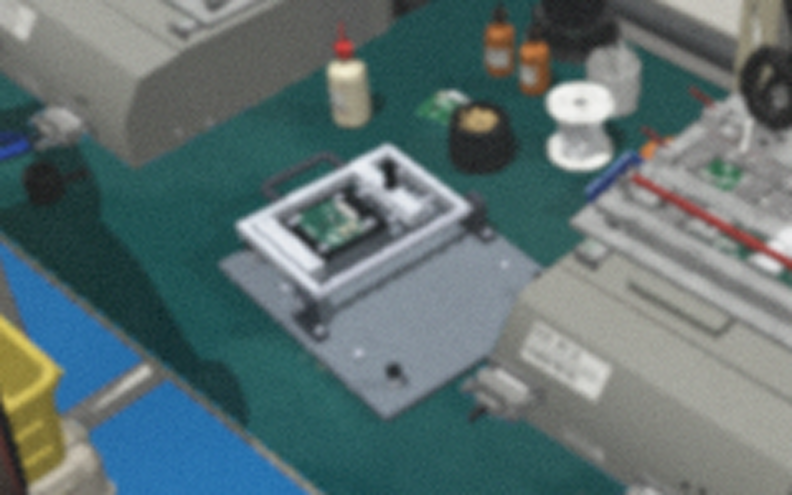

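View pics/t1.png

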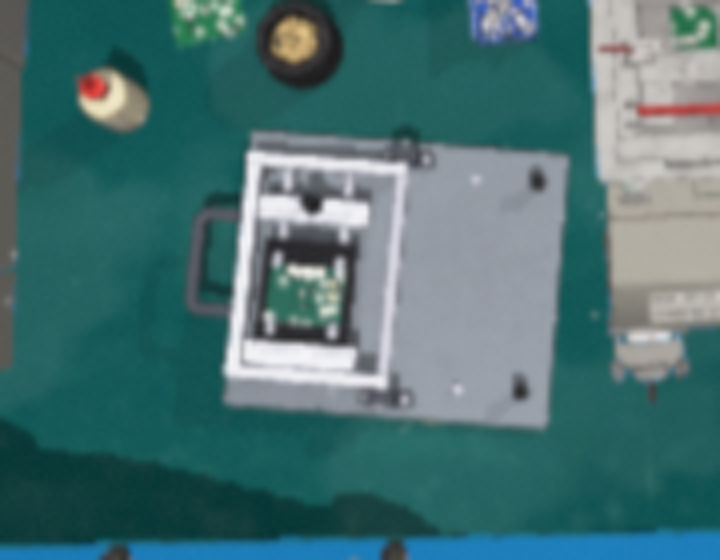

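View pics/scene0.png

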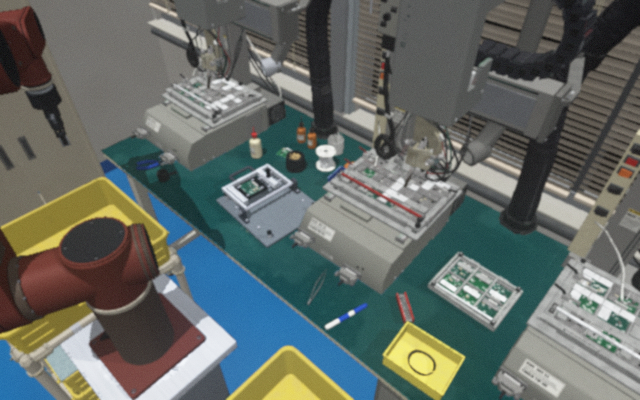

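View pics/top0.png

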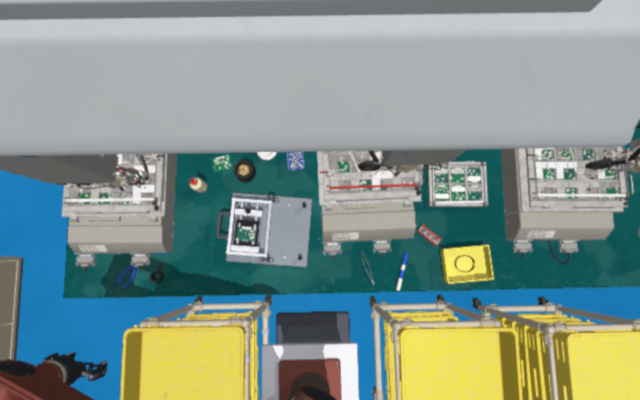

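The top view shows the frame lying to the left, with the handle at about (217,225), the post at (248,210) and the base tilted a few degrees. I'll fit the base pose from the plate corners.

```bash
cat > h.py <<'E'
from plant import arm
import cv2,numpy as np
def px2w(c,uv,z):
    r=c["T"][:3,:3]@(np.linalg.inv(c["mtx"])@[uv[0],uv[1],1]); o=c["T"][:3,3]
    return o+r*(z-o[2])/r[2]
E
python3 - <<'E'
from h import *
c=arm.camera("top")
cr=lambda u,v:(170+u/4-.4,160+v/4-.4)
pts=[px2w(c,cr(*p),.012) for p in [(252,133),(567,155),(547,428),(225,405)]]
for p in pts: print(p.round(4))
P=np.array(pts)
print("mid",P.mean(0), np.linalg.norm(np.diff(P,axis=0),axis=1))
for q in [(405,142),(385,397)]: print("block",px2w(c,cr(*q),.048).round(4))
print("fr",[px2w(c,cr(*q),.058).round(4).tolist() for q in [(247,150),(411,166),(388,390),(225,377)]])
print("post",px2w(c,cr(312,201),.089).round(4))
print("handle",[px2w(c,cr(*q),.050).round(4).tolist() for q in [(205,215),(190,308)]])
# depth of frame/edges
m=arm.masks_of("handle","top")
for d in m[:1]:
    print(d["rect"],d["confidence"],d["region"].sum())
m=arm.masks_of("base","top")
for d in m[:2]: print(d["rect"],d["confidence"],d["region"].sum(), cv2.minAreaRect(np.argwhere(d["region"])[:,::-1].astype(np.float32)))
E
```

```text
[0.6641 0.2564 0.012 ]
[ 0.6395 -0.0168  0.012 ]
[0.406 0.004 0.012]
[0.4306 0.2773 0.012 ]
mid [0.53505036 0.13021498 0.012     ] [0.27429435 0.23446942 0.27436639]
block [0.6482 0.1195 0.048 ]
block [0.4347 0.1368 0.048 ]
fr [[0.6425, 0.251, 0.058], [0.6263, 0.1134, 0.058], [0.4404, 0.1331, 0.058], [0.4536, 0.2674, 0.058]]
post [0.5947 0.191  0.089 ]
handle [[0.5891, 0.2874, 0.05], [0.5114, 0.299, 0.05]]
[215.8, 214.1, 228.7, 240.2] 0.69 85
[214.5, 190.7, 309.4, 267.5] 0.84 4948 ((262.8587951660156, 228.3352813720703), (93.0328598022461, 69.2569351196289), 4.398705005645752)
```

```bash
cat >> h.py <<'E'
YAW=-0.09; B=np.array([0.535,0.130,0.048])
R=np.array([[np.cos(YAW),-np.sin(YAW),0],[np.sin(YAW),np.cos(YAW),0],[0,0,1]])
fw=lambda x,y,z=0:B+R@np.array([x,y,z])
def tool(a,s=1):
    # pointing dir in frame yz: (-cos a,-sin a); tool x = opening
    d=np.array([0,-np.cos(a),-np.sin(a)]); n=np.array([0,-np.sin(a),np.cos(a)])*s
    return R@np.column_stack([n,d,np.cross(n,d)])
def down(s=1):
    n=np.array([s,0,0.]);d=np.array([0,0,-1.]); return R@np.column_stack([n,d,np.cross(n,d)])
def fish(c,uv,z):
    m=c["mtx"]; dx=(uv[0]-m[0,2])/m[0,0]; dy=(uv[1]-m[1,2])/m[1,1]; th=np.hypot(dx,dy)
    r=np.array([dx/th*np.sin(th),dy/th*np.sin(th),np.cos(th)]); r=c["T"][:3,:3]@r; o=c["T"][:3,3]
    return o+r*(z-o[2])/r[2]
E
python3 - <<'E'
from h import *
for s in (1,-1):
    print("down",s,arm.ik(fw(.055,.07,.17),down(s)))
    for a in (50,60,70,80):
        A=np.radians(a); O=tool(A,s)
        q=[]
        for th in (0,45,90):
            t=np.radians(th); p=fw(0,.166*np.cos(t),.166*np.sin(t))+O[:,1]*.019
            k=arm.ik(p,O); q.append(None if k is None else np.round(k,2).tolist())
        print(s,a,q)
E
```

```text
down 1 [ 1.90153282e-01  2.34352897e-01  1.53526986e+00 -4.44089210e-16
  1.37196990e+00  2.80153282e-01]
1 50 [[0.61, 0.8, 1.27, -0.51, 1.57, 2.41], [0.56, 0.58, 1.37, -0.54, 1.65, 2.31], [0.42, 0.36, 1.57, -0.6, 1.6, 2.18]]
1 60 [[0.57, 0.69, 1.38, -0.41, 1.43, 2.36], [0.51, 0.48, 1.44, -0.43, 1.54, 2.26], [0.35, 0.27, 1.62, -0.47, 1.5, 2.11]]
1 70 [[0.51, 0.59, 1.48, -0.3, 1.29, 2.29], [0.45, 0.39, 1.52, -0.3, 1.42, 2.18], [0.28, 0.19, 1.67, -0.33, 1.42, 2.01]]
1 80 [[0.44, 0.5, 1.58, -0.16, 1.15, 2.18], [0.38, 0.3, 1.6, -0.16, 1.32, 2.08], [0.19, 0.12, 1.71, -0.17, 1.36, 1.89]]
down -1 None
-1 50 [[0.61, 0.8, 1.27, -0.51, 1.57, -0.73], [0.56, 0.58, 1.37, -0.54, 1.65, -0.84], [0.42, 0.36, 1.57, -0.6, 1.6, -0.96]]
-1 60 [[0.57, 0.69, 1.38, -0.41, 1.43, -0.78], [0.51, 0.48, 1.44, -0.43, 1.54, -0.89], [0.35, 0.27, 1.62, -0.47, 1.5, -1.03]]
-1 70 [[0.51, 0.59, 1.48, -0.3, 1.29, -0.86], [0.45, 0.39, 1.52, -0.3, 1.42, -0.96], [0.28, 0.19, 1.67, -0.33, 1.42, -1.13]]
-1 80 [[0.44, 0.5, 1.58, -0.16, 1.15, -0.96], [0.38, 0.3, 1.6, -0.16, 1.32, -1.06], [0.19, 0.12, 1.71, -0.17, 1.36, -1.25]]
```

```bash
python3 - <<'E'
from h import *
arm.move_to(fw(.06,.07,.17),down(1))
c=arm.camera("wrist"); cv2.imwrite("pics/w1.png",c["pixels"][:,:,::-1]); np.savez("w1.npz",mtx=c["mtx"],T=c["T"])
print(c["mtx"].round(1).tolist(),c["T"].round(3).tolist(),arm.current_t())
for q,z in [("grip_post",.078),("handle_mid",.048),("frame_hinge",.048),("carrier_mid",.048),("fixed_jaw",.048),("sliding_jaw",.048)]:
    for d in arm.tip_of(q,"wrist")[:2]:
        p=fish(c,d["uv"],z); print(q,np.round(d["uv"],1),round(d["confidence"],2),p.round(4),"frame",(R.T@(p-B)).round(4))
c2=arm.camera("top");cv2.imwrite("pics/top1.png",cv2.resize(c2["pixels"][160:300,170:350,::-1],None,fx=4,fy=4))
E
```

```text
[[309.7, 0.0, 320.9], [0.0, 309.7, 204.8], [0.0, 0.0, 1.0]] [[0.996, -0.083, -0.024, 0.607], [-0.087, -0.959, -0.27, 0.264], [-0.0, 0.271, -0.962, 0.36], [0.0, 0.0, 0.0, 1.0]] 3.1333
grip_post [315.6 193.6] 0.56 [0.5964 0.1963 0.078 ] frame [0.0552 0.0715 0.03  ]
handle_mid [265.8  95.2] 0.96 [0.5546 0.2948 0.048 ] frame [ 0.0047  0.1659 -0.    ]
handle_mid [202.1 183.9] 0.32 [0.4736 0.2111 0.048 ] frame [-0.0684  0.0752 -0.    ]
frame_hinge [270.  249.2] 0.78 [0.539  0.1304 0.048 ] frame [ 0.0039  0.0007 -0.    ]
carrier_mid [247.  182.9] 0.69 [0.5246 0.207  0.048 ] frame [-0.0173  0.0757 -0.    ]
carrier_mid [435.1 155.3] 0.67 [0.7247 0.2202 0.048 ] frame [ 0.1808  0.1069 -0.    ]
fixed_jaw [202.6 184.6] 0.84 [0.4741 0.2102 0.048 ] frame [-0.0679  0.0744 -0.    ]
sliding_jaw [307.6 186.4] 0.85 [0.5877 0.1974 0.048 ] frame [ 0.0464  0.0718 -0.    ]
```

View pics/w1.png

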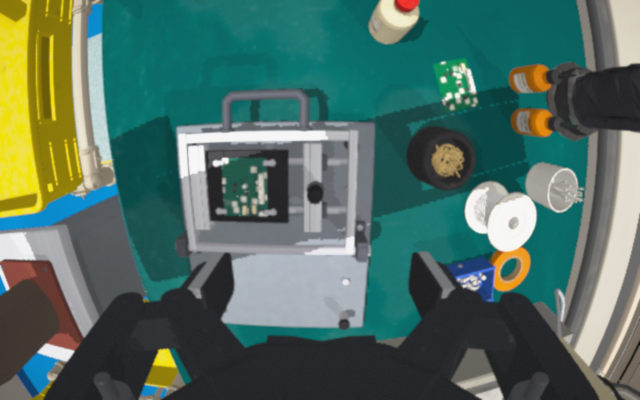

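```bash
sed -i 's/B=np.array(\[0.535,/B=np.array([0.5385,/' h.py; python3 - <<'E'
from h import *
O=tool(np.pi/2,-1); P=np.array([.596,.196,0])
arm.move_to(P+[0,0,.13],O)
print(arm.servo_line(P+[0,0,.067],O,v=.08,max_force=10))
arm.gripper_close(60); 
print(arm.current_opening(),arm.current_position().round(4),arm.current_contact_force().round(1),arm.current_t())
p0=arm.current_position()
hit=arm.servo_line(p0-R[:,0]*.035,O,v=.025,max_force=20)
arm.wait(.3)
p=arm.current_position()
print(hit,np.dot(p0-p,R[:,0]),(R.T@(p-B)).round(4),arm.current_contact_force().round(1),arm.current_opening(),arm.current_t())
c=arm.camera("wrist"); cv2.imwrite("pics/w2.png",c["pixels"][:,:,::-1])
c=arm.camera("scene"); cv2.imwrite("pics/s2.png",cv2.resize(c["pixels"][120:270,150:390,::-1],None,fx=3.3,fy=3.3,interpolation=cv2.INTER_CUBIC))
E
```

```text
False
0.011588173982496737 [0.596  0.1954 0.0673] [-2.7 -3.2  3.8] 6.4917
True 0.023874222657790125 [0.0276 0.0704 0.0194] [ 3.6  3.4 -2.1] 0.011524694386428419 7.8083
```

View pics/w2.png

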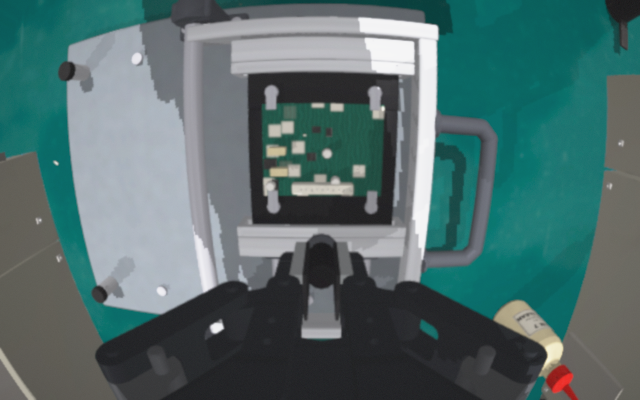

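Carrier now sits against the far jaw (row 72) and the sliding jaw (row 225). I'll push again to confirm that it's firm.

```bash
python3 - <<'E'
from h import *
O=arm.current_orientation()
for f in (20,28):
    p0=arm.current_position()
    hit=arm.servo_line(p0-R[:,0]*.012,None,v=.012,max_force=f)
    print(hit,arm.current_contact_force().round(1)); arm.wait(.3)
    p=arm.current_position()
    print(np.dot(p0-p,R[:,0]),arm.current_contact_force().round(1),arm.current_opening(),arm.current_t())
c=arm.camera("wrist"); cv2.imwrite("pics/w3.png",cv2.resize(c["pixels"][30:300,170:450,::-1],None,fx=2,fy=2,interpolation=cv2.INTER_CUBIC))
E
```

```text
True [ 6.3  3.  -6.1]
-4.522932498704958e-05 [ 5.2  1.6 -3.9] 0.011604606717869467 8.7583
True [ 8.   2.1 -8.7]
-0.00013197700916197454 [ 8.   2.7 -7.4] 0.011970955218707703 9.775
```

View pics/w3.png

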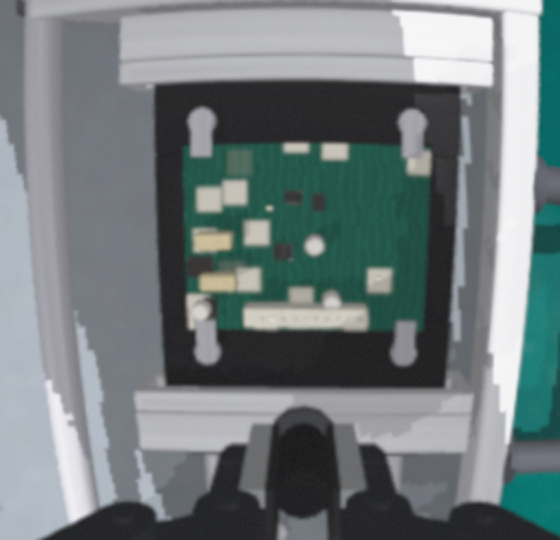

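```bash
python3 - <<'E'
from h import *
p=arm.current_position()
arm.servo_line(p-[0,0,.0015],v=.02)
print(arm.current_contact_force().round(1))
arm.let_go(); p=arm.current_position()
arm.servo_line([p[0],p[1],.2],v=.2)
O=tool(np.radians(60),-1); d=O[:,1]
arm.move_to(fw(.001,.166,0)+d*(.019-.10),O)
c=arm.camera("wrist"); cv2.imwrite("pics/w4.png",c["pixels"][:,:,::-1]); t=arm.tip_of("handle_mid","wrist")
for e in t[:2]:
    q=fish(c,e["uv"],.048); print(np.round(e["uv"]),e["confidence"],q.round(4),(R.T@(q-B)).round(4))
for e in arm.tip_of("frame_hinge","wrist")[:2]:
    q=fish(c,e["uv"],.048); print(np.round(e["uv"]),e["confidence"],q.round(4),(R.T@(q-B)).round(4))
c=arm.camera("scene"); cv2.imwrite("pics/s4.png",cv2.resize(c["pixels"][100:270,130:390,::-1],None,fx=3,fy=3,interpolation=cv2.INTER_CUBIC))
print(arm.current_t(),arm.current_contact_force().round(1))
E
```

```text
[1.1 1.4 3.1]
[322. 215.] 0.69 [0.5545 0.2986 0.048 ] [0.0008 0.1694 0.    ]
[227. 170.] 0.58 [0.5195 0.202  0.048 ] [-0.0254  0.07    0.    ]
[188. 190.] 0.84 [0.5393 0.1342 0.048 ] [0.0004 0.0042 0.    ]
12.5417 [ 0.9 -0.1  0.7]
```

View pics/w4.png

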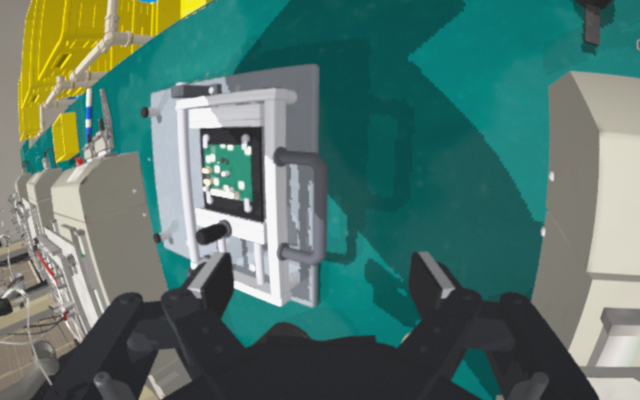

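View pics/s4.png

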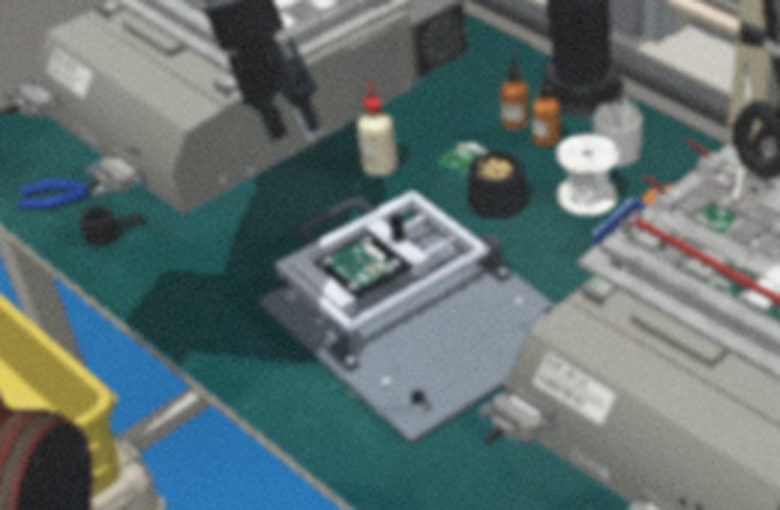

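```bash
sed -i 's/0.5385,0.130,/0.5388,0.132,/' h.py; python3 - <<'E'
from h import *
O=tool(np.radians(60),-1); d=O[:,1]
print(arm.servo_line(fw(0,.166,0)+d*.019,O,v=.08,max_force=10), arm.current_position().round(4), (fw(0,.166,0)+d*.019).round(4))
arm.gripper_close(40); arm.wait(.1)
print(arm.current_opening(),arm.current_contact_force().round(1),arm.current_t(),(R.T@(arm.current_position()-d*.019-B)).round(4))
c=arm.camera("wrist"); cv2.imwrite("pics/w5.png",c["pixels"][:,:,::-1])
E
```

```text
False [0.5533 0.2884 0.0322] [0.5529 0.2879 0.0315]
0.008364883639235546 [-2.2 -4.   6. ] 14.725 [-0.      0.165   0.0007]
```

View pics/w5.png

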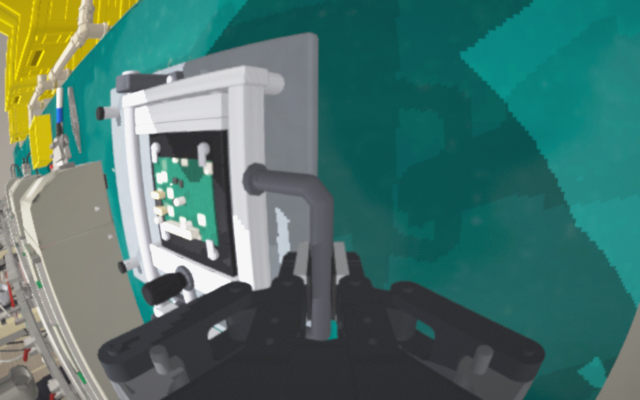

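```bash
python3 - <<'E'
from h import *
O=tool(np.radians(60),-1); d=O[:,1]
for th in np.arange(7.5,46,7.5):
    t=np.radians(th)
    r=arm.servo_line(fw(0,.166*np.cos(t),.166*np.sin(t))+d*.019,O,v=.05,max_force=45)
    f=R.T@arm.current_contact_force()
    g=R.T@(arm.current_position()-d*.019-B)
    print(th,r,"radial %.1f tang %.1f x %.1f"%(f[1]*np.cos(t)+f[2]*np.sin(t),-f[1]*np.sin(t)+f[2]*np.cos(t),f[0]),g.round(4),round(arm.current_opening(),4),arm.current_t())
    if r: break
c=arm.camera("wrist"); cv2.imwrite("pics/w6.png",c["pixels"][:,:,::-1])
E
```

```text
7.5 False radial -6.1 tang -5.1 x 3.2 [-1.000e-04  1.639e-01  2.180e-02] 0.008 15.3583
15.0 False radial -5.4 tang -3.3 x 1.7 [-1.000e-04  1.601e-01  4.370e-02] 0.0083 15.9417
22.5 False radial -0.1 tang -3.7 x 0.0 [-1.000e-04  1.539e-01  6.380e-02] 0.0083 16.525
30.0 False radial 5.6 tang -3.2 x -1.6 [-1.000e-04  1.449e-01  8.360e-02] 0.0082 17.1083
37.5 False radial 8.0 tang -2.8 x -4.3 [-0.0002  0.1335  0.1023] 0.0084 17.6917
45.0 False radial 9.3 tang -3.6 x -4.3 [-1.000e-04  1.192e-01  1.189e-01] 0.0081 18.275
```

View pics/w6.png

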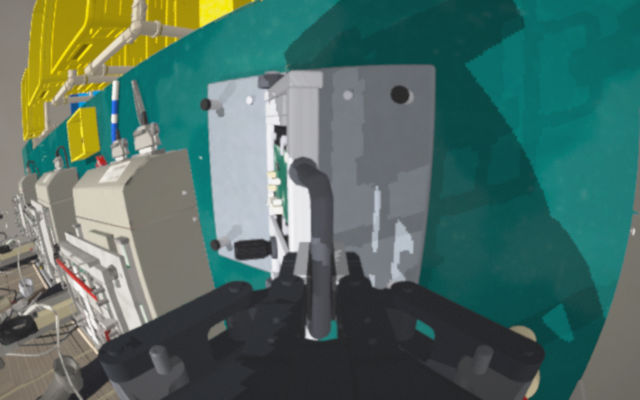

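```bash
python3 - <<'E'
from h import *
O=tool(np.radians(60),-1); d=O[:,1]
for th in [52.5,60,67.5,75,82.5,87,90]:
    t=np.radians(th)
    r=arm.servo_line(fw(0,.166*np.cos(t),.166*np.sin(t))+d*.019,O,v=.045 if th<83 else .025,max_force=45)
    f=R.T@arm.current_contact_force()
    g=R.T@(arm.current_position()-d*.019-B)
    print(th,r,"radial %.1f tang %.1f x %.1f"%(f[1]*np.cos(t)+f[2]*np.sin(t),-f[1]*np.sin(t)+f[2]*np.cos(t),f[0]),g.round(4),round(arm.current_opening(),4),arm.current_t())
    if r: break
arm.wait(.6)
for n in ["scene","top","wrist"]:
    c=arm.camera(n); np.savez(f"f_{n}.npz",**c); im=c["pixels"][:,:,::-1]
    if n=="scene": im=cv2.resize(im[100:260,150:390],None,fx=3.3,fy=3.3,interpolation=cv2.INTER_CUBIC)
    if n=="top": im=cv2.resize(im[150:300,170:350],None,fx=4,fy=4,interpolation=cv2.INTER_CUBIC)
    cv2.imwrite(f"pics/f_{n}.png",im)
    for q in ("handle_mid","frame_hinge","carrier_mid"):
        for e in arm.tip_of(q,n)[:1]: print(n,q,np.round(e["uv"],1),round(e["confidence"],2))
print(arm.current_contact_force().round(1),arm.current_t())
E
```

```text
52.5 False radial 8.3 tang -2.7 x -4.1 [-0.0002  0.1024  0.1332] 0.0084 18.9583
60 False radial 6.7 tang -3.4 x -4.7 [-0.0003  0.0838  0.1451] 0.0083 19.5917
67.5 False radial 4.8 tang -2.2 x -5.0 [-0.0004  0.0638  0.1545] 0.0086 20.225
75 False radial 4.4 tang -2.1 x -4.7 [-0.0006  0.0429  0.1611] 0.0083 20.8583
82.5 False radial 3.1 tang -1.6 x -5.6 [-0.0007  0.0214  0.1649] 0.008 21.4917
87 False radial 3.6 tang -0.6 x -5.1 [-0.0008  0.0081  0.1662] 0.0081 22.1667
90 False radial 2.6 tang -1.6 x -5.2 [-0.0008 -0.0004  0.1664] 0.0087 22.6667
scene handle_mid [266.2 153.5] 0.49
scene frame_hinge [265.2 193.4] 0.98
scene carrier_mid [261.8 182.2] 0.82
top handle_mid [259.1 226.2] 0.43
top frame_hinge [267.1 229.3] 0.66
top carrier_mid [262.7 234.2] 0.58
wrist handle_mid [321.6 279.8] 0.76
wrist frame_hinge [413.5 196.3] 0.73
wrist carrier_mid [395.1 181.4] 0.67
[-4.6  2.1  3.6] 23.8667
```

View pics/f_scene.png

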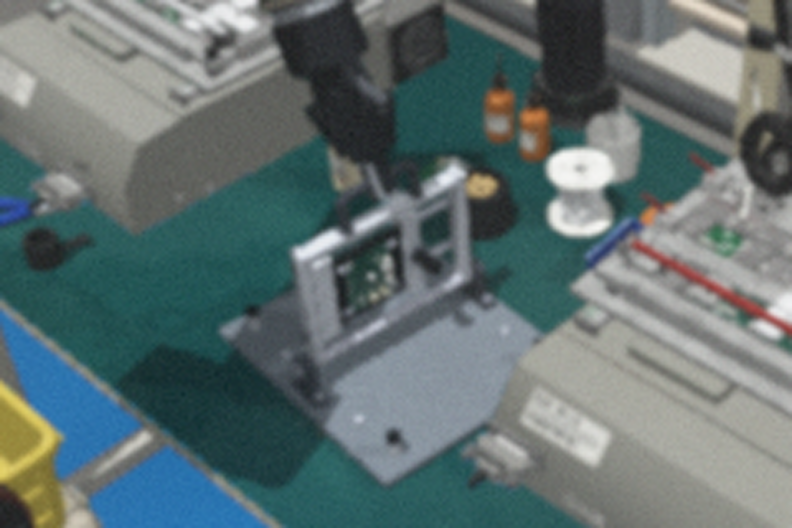

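View pics/f_top.png

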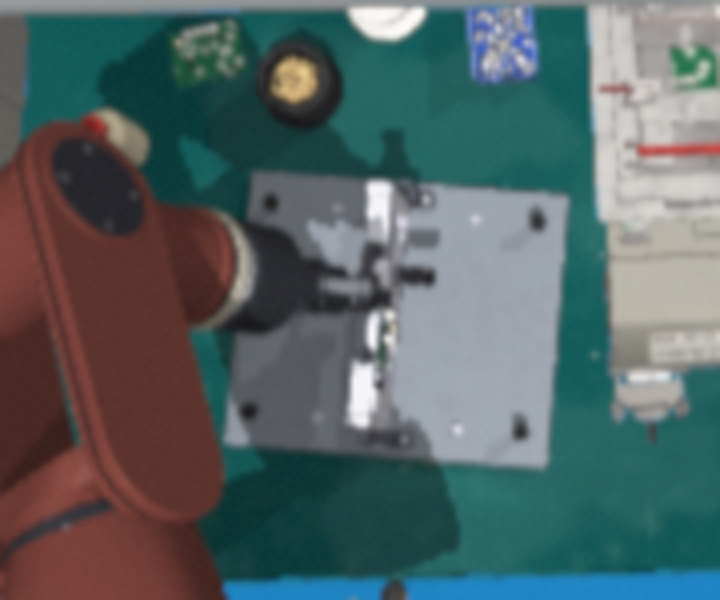

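View pics/f_wrist.png

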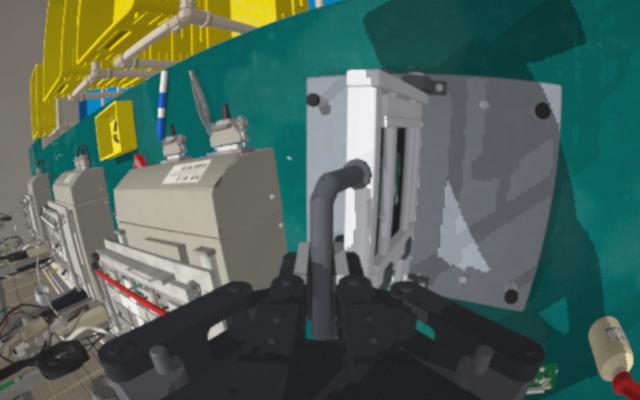

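```bash
python3 - <<'E'
from h import *
for n in ("scene","top"):
    c=dict(np.load(f"f_{n}.npz")); z=c["z_map"]; v,u=np.mgrid[:400,:640]
    p=np.linalg.inv(c["mtx"])@np.stack([u.ravel(),v.ravel(),np.ones(u.size)])*z.ravel()
    w=(c["T"][:3,:3]@p).T+c["T"][:3,3]; f=(w-B)@R
    m=(abs(f[:,0])<.093)&(abs(f[:,1])<.03)&(z.ravel()>0)
    if n=="scene":
        for lo in np.arange(-.005,.125,.01):
            k=m&(f[:,2]>lo)&(f[:,2]<lo+.01)&(f[:,0]<-.078)
            k2=m&(f[:,2]>lo)&(f[:,2]<lo+.01)
            if k.sum(): print(round(lo+.005,3),k.sum(),np.median(f[k,1]).round(4),k2.sum(),np.percentile(f[k2,1],[10,50]).round(4))
    else:
        k=m&(f[:,2]>.115)&(f[:,2]<.14)&(abs(f[:,0])>.05); print("top bar y",k.sum(),np.percentile(f[k,1],[5,50,95]).round(4))
arm.wait(.5); q=arm.current_contact_force(); print(q.round(1),arm.current_position().round(4),arm.current_opening())
E
```

```text
0.0 7 -0.0074 131 [-0.0081 -0.0051]
0.01 7 -0.0059 53 [-0.0087 -0.0051]
0.02 4 -0.0074 26 [-0.0092 -0.0061]
0.03 11 -0.0075 67 [-0.0105 -0.0065]
0.04 11 -0.007 98 [-0.0107 -0.0064]
0.05 10 -0.0081 112 [-0.0103 -0.0055]
0.06 15 -0.0078 92 [-0.0109 -0.0069]
0.07 13 -0.0076 108 [-0.0145 -0.007 ]
0.08 11 -0.0074 110 [-0.0129 -0.0066]
0.09 13 -0.0062 113 [-0.0099 -0.006 ]
0.1 11 -0.0082 153 [-0.0094 -0.0044]
0.11 15 -0.008 61 [-0.0111 -0.0077]
0.12 11 -0.0078 105 [-0.0098 -0.0074]
top bar y 168 [-0.0079 -0.0005  0.008 ]
[-5.6  1.9  2.9] [0.5371 0.1223 0.198 ] 0.00834443355908685
```

The side-rail face stays at the same y (about −7.5 mm) over its whole height, so the frame is upright to within about 0.01 rad. Handing in.

```bash
python3 - <<'E'
from plant import arm
print(arm.current_joint_vel().round(3),arm.current_t()); arm.close_job()
E
```

```text
[-0.001 -0.     0.001 -0.002  0.001 -0.   ] 24.3667
the job is handed in; nothing more can be done
```

I clamped the carrier and swung the frame up to its balance point. I handed the job in at 24.4 s with the gripper still holding the handle.

- **Clamping:** I took the grip post from above and slid the jaw about 24 mm until it stopped against the carrier. Two further pushes (force limits 20 and 28 N) moved it less than 0.2 mm. The wrist picture showed the carrier's edges in both grooves. I couldn't read the pinch force itself; the wrist reading right after each of those pushes was only about 6 to 8 N along the slide.
- **Swinging up:** I gripped the handle at 40 N and followed the arc in short segments, with forces staying below about 10 N.
- **Angle at the end:** The frame is upright. Working back from the gripper and bar positions gives about 0.004 rad short, and the depth picture shows the frame's face vertical to about 0.01 rad.
- **At rest:** The arm was still at hand-in. The finger opening was 8.3 mm on the 10 mm bar, as the pads seem to give a little (the 14 mm post read 11.6 mm).
- **Other things:** I saw no sign that anything else had moved, but I didn't measure their positions again. After the swing I checked the carrier's seat only by eye, in the blurry scene picture. The camera estimates of the hinge position differed by 3 to 4 mm, which is within what the angle tolerance allows.

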